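# Walk the straightedge onto the line of the new siding

## Robot

A 7-joint arm with a two-finger parallel gripper is mounted at the origin on a cart in front of the work surface, level with it; the furniture and walls round the work are solid. World frame = base frame: x ahead of the robot, y to its left, z up, the work surface at z = 0. Lengths are in m, angles in rad, forces in N, time in s.
With the tool pointing down it reaches from about 0.425 to 0.825 m from the base axis. Payload 3.6 kg.
Tool frame: the origin (TCP) lies midway between the tips of the shut fingers; the grasp point (between the pads) lies 19 mm behind it; z points along the fingers, y is the line along which they close (so a half turn about z gives the same grasp; the last joint's range is limited). The gripper opens to 93 mm and grips with 3 to 60 N. Pads are 15 mm wide; open, the fingers measure 128 mm over their backs; the gripper's body (75 mm by 188 mm) begins 65 mm behind the grasp point.
Start: joints at [-1.377, 0.615, -0.013, 1.423, 0.008, 1.103, -0.04], TCP at [0.142, 0.634, 0.219] pointing down, gripper open.
Joint ranges: [-3.12, 3.12], [-0.3, 2.06], [-1.34, 1.32], [0.26, 2.42], [-1.36, 4.5], [0.01, 1.98], [-2.84, 2.84]. Speed limits (rad/s): [2.79, 2.79, 3.14, 3.14, 3.14, 3.14, 3.14].

## Interface

Orientations are given as a rotation vector (axis times angle).
In Python, from rig import readout, vision, ctrl gives the robot as it stands.
- The arm moves only by the tool apply_moves, never from a script. Its argument "commands" is a list of rows, each a list of 7 numbers: the shift along the tool's x, y, z in mm, then the turn, a rotation vector about the tool's x, y, z in degrees, then the opening in per cent of the stroke, from 0 (shut) to 100 (fully open). A call has 1 to 8 rows; each row shifts and turns the commanded pose from where the row before left it, along the tool's axes as they then stand; what a row does not reach is not made up. A row lasts 1/10 s, in which the tool goes at most 50 mm and 8.59 degrees, less where a joint would pass 70% of its speed; a pose out of reach is approached as far as the arm can. A call with a gripper value outside its range is refused whole. The fingers move at their own pace and stop on an object; "squeeze" is the grip in N (left out, the last holds). Time passes only in rows, so rows that do not move let the fingers close. It gives the time, the measured TCP pose, the force, the opening and the grip force at its end, in the units of the state.
- readout.state(): the state, without advancing time (a new reading comes with each control period).
- vision.snapshot(name): name is "side" or "top"; returns the picture (384x512x3 uint8, blue, green, red); there is no depth.
- vision.camera_params(name): a dict with "fx", "fy", "cx", "cy" (pixels), "eye" and "attitude" of the camera in the world. Camera axes: x right, y up, looking along -z (the intrinsics and any distortion apply to the point x, -y, -z); pixel columns grow to the right and rows downward; lengths in m; the calibration is good to about 2 mm. A picture is of the moment at which its call begins. camera_params takes no time and is no camera call.
- ctrl.finish_job(): hands the job in; it is judged then, once.
The state is a dict: "time": time; "qpos": joint angles; "qvel": joint speeds; "joint_efforts": joint torques, N m; "position": TCP position; "eef_rot": TCP orientation; "wrist_force": force on the tool from outside, world axes, zero at the start; "ft_torque": the same for the moment, N m; "gripper_width": finger opening in m; "grip_force": force on a finger pad.
Only numpy, scipy, OpenCV 4.12 (cv2) and the standard library are available. Lean on these libraries where they do the work, as an engineer would, in place of code of your own. Each camera call takes 0.05 s, during which the arm holds its last target. There are 200 camera calls.

## Task

Walk the weighted straightedge across the board onto the two steel discs by pivoting it about one foot at a time. First swing its left end away from you about the right foot, which stays where it is, until the left foot stands on the left disc; then swing the right end about the left foot, which stays on its disc, until the right foot stands on the right disc. Do not lift the whole straightedge off the board, leave it standing with each foot centred on its disc, and let go.

Things in the scene. Friction and masses are not known exactly. Their poses are not given: they have to be found in the camera images.
- left_post (a point): Left (+y) grip post of the loose straightedge: a rigid 0.3-0.6 kg aluminium bar, 260 mm long, 22 wide, its top 16 mm above the board, on two 26 mm round feet, with an upright steel post (20 mm across, top 64 mm above the board) over each foot, posts 220 mm apart. Point: on the post's axis, 45 mm above the board. y axis: along the bar from right post to left; z up. Turn the grip as the bar swings.
- right_post (a point): Right (-y) grip post of the same straightedge, same shape, 220 mm from the left post. Point: on the post's axis, 45 mm above the underside of its foot. Same axes as left_post. The bar slides on the board.
- left_disc (a point): Centre of the left (+y) one of two flat steel discs, 50 mm across with a dark rim, let in flush with the fixed plywood board beyond the straightedge; on the board's upper face, 30 mm above the worktop. It is 220 mm from the right foot's start: 34 to 49 degrees of swing, clockwise from above, about the right foot brings the left foot over it. Axes: of no meaning.
- right_disc (a point): Centre of the right (-y) disc, same kind, on the board's upper face, 220 mm from the left disc: with the left foot on the left disc, 31 to 49 degrees of swing, anticlockwise from above, about that foot brings the right foot over it. Axes: of no meaning.

How it is judged:
By the outcome, as a careful person would: the job done as asked, in the order asked, and still so for the second after the job is handed in, with the robot touching nothing.
It also fails if it takes over 48 s, if anything falls off the work surface, if the arm or the gripper's body presses on something with over 40 N, if the wrist force passes 120 N, or if a joint passes its speed limit or range.

## Working session

There is one attempt and no reset: what is moved stays moved. The work goes in short steps, Python scripts to look and compute and a tool call to move; the robot and the scene stay as the last step left them, time stands still between calls to the robot, and variables do not carry over. Pictures are saved under pics/ and viewed, at most 10 in all, crops included, and the job is handed in when it is done.

Besides the shell and the picture viewer there is one more tool, called by a JSON object that holds its "fn" and its "kwargs", one argument or row to a line. apply_moves: Moves the arm, as the interface text tells. Its arguments: {"type":"object","properties":{"commands":{"type":"array"},"squeeze":{"type":"number"}},"required":["commands"]}

```bash
mkdir -p pics; ls
python3 - <<'E'
from rig import readout,vision
import cv2
s=readout.state();print({k:s[k] for k in('time','position','eef_rot','gripper_width','wrist_force')})
for n in('top','side'):
    cv2.imwrite(f'pics/{n}0.png',vision.snapshot(n));print(vision.camera_params(n))
E
```

```text
pics
{'time': 0.0, 'position': array([0.1421464 , 0.6334494 , 0.21748578]), 'eef_rot': array([-0.345956  , -3.12223308,  0.00402778]), 'gripper_width': 0.09301921210026638, 'wrist_force': array([-0.47557619,  0.45716382, -0.16705969])}
{'fx': 365.4185745594937, 'fy': 365.4185745594937, 'cx': 258.15333749001235, 'cy': 192.94490344661125, 'eye': array([ 0.41020332, -0.00211957,  0.94424838]), 'attitude': array([ 0.08887389, -0.12442643, -1.57739551])}
{'fx': 363.69287447098924, 'fy': 363.69287447098924, 'cx': 252.79260073030207, 'cy': 187.6179425144878, 'eye': array([ 0.26273875, -0.71782918,  0.47961773]), 'attitude': array([ 1.07735602, -0.21240098, -0.33151573])}
```

View pics/top0.png

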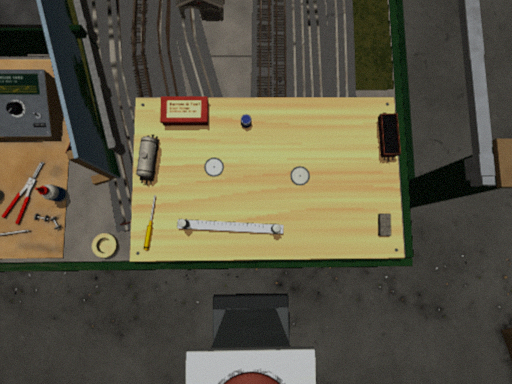

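View pics/side0.png

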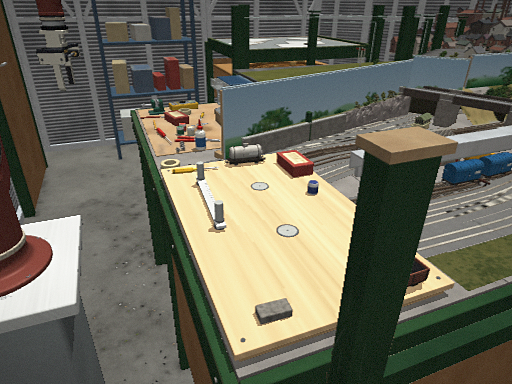

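```bash
cat > h.py <<'E'
import numpy as np,cv2
from scipy.spatial.transform import Rotation as R
from rig import readout,vision
def ray(n,uv):
    p=vision.camera_params(n);d=np.array([(uv[0]-p['cx'])/p['fx'],-(uv[1]-p['cy'])/p['fy'],-1.])
    return p['eye'],R.from_rotvec(p['attitude']).apply(d)
def onz(n,uv,z):
    e,d=ray(n,uv);return e+d*(z-e[2])/d[2]
def proj(n,P):
    p=vision.camera_params(n);c=R.from_rotvec(p['attitude']).inv().apply(np.atleast_2d(P)-p['eye'])
    return np.c_[p['cx']-p['fx']*c[:,0]/c[:,2],p['cy']+p['fy']*c[:,1]/c[:,2]]
def crop(n,im,u0,v0,w,h,k,f):
    cv2.imwrite(f,cv2.resize(im[v0:v0+h,u0:u0+w],None,fx=k,fy=k,interpolation=cv2.INTER_CUBIC))
E
python3 - <<'E'
from h import *
t=cv2.imread('pics/top0.png');s=cv2.imread('pics/side0.png')
crop('top',t,165,150,160,95,5,'pics/t1.png');crop('side',s,180,150,130,95,6,'pics/s1.png')
for n,l in(('top',((214,167),(300,176))),('side',((260,186),(287.5,230)))):
    for uv in l: print(n,onz(n,uv,.03))
for uv in((183,224),(277,229)):print(onz('top',uv,.094))
for uv in ((200,164),(219,203)):print('s',onz('side',uv,.094))
E
```

```text
top [0.60238012 0.08811316 0.03      ]
top [ 0.57764564 -0.13063523  0.03      ]
side [0.60548242 0.08960481 0.03      ]
side [ 0.58115051 -0.12723062  0.03      ]
[0.45507817 0.1525404  0.094     ]
[ 0.44139655 -0.06483164  0.094     ]
s [0.45745072 0.14669072 0.094     ]
s [ 0.44470868 -0.06804259  0.094     ]
```

View pics/t1.png

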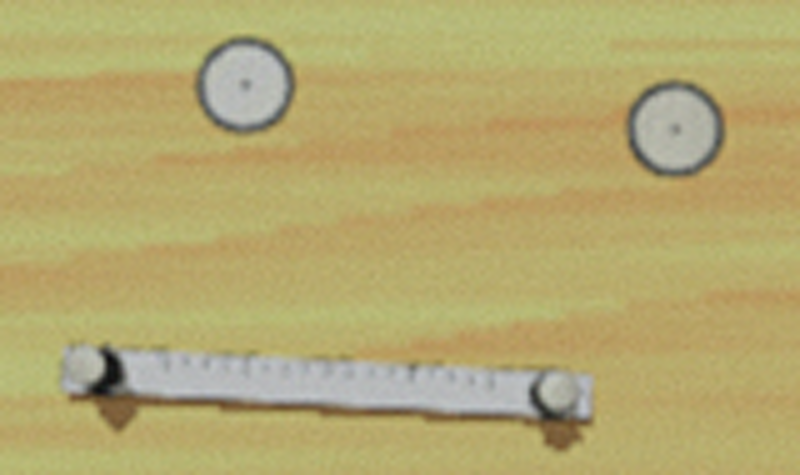

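View pics/s1.png

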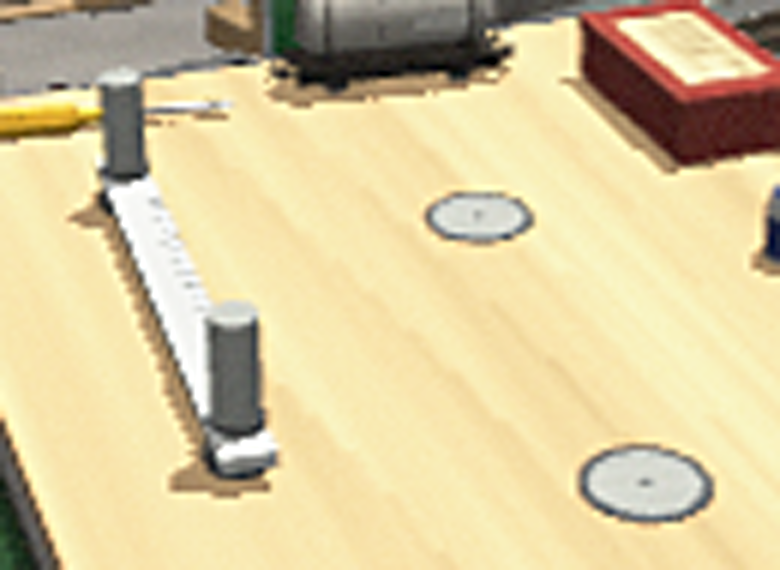

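Run:
```python
from h import *
from scipy.optimize import least_squares
obs={'top':[(213.6,166.6),(299.6,175.4),(182.6,222.4),(276.6,227.8)],'side':[(259.4,185.6),(287.2,230.1),(199.6,162.4),(218.3,201.9)]}
z=[.03,.03,.094,.094]
for n in obs: print(n,[onz(n,uv,h)[:2].round(4) for uv,h in zip(obs[n],z)])
def f(q):
    P=np.c_[q.reshape(4,2),z];r=[(proj(n,P)-obs[n]).ravel() for n in obs]
    d=lambda a,b:np.hypot(*(P[a]-P[b])[:2])-.22
    return np.r_[r[0],r[1],np.array([d(0,1),d(2,3),d(0,3)])*2000]
s=least_squares(f,np.array([.603,.088,.578,-.129,.456,.15,.442,-.066]))
print(s.x.reshape(4,2).round(4),s.fun.round(2))
ld,rd,lp,rp=s.x.reshape(4,2)
a=lambda v:np.degrees(np.arctan2(v[1],v[0]))
print('bar',a(lp-rp),'after1',a(ld-rp),'after2',a(ld-rd))
for z0 in(-.02,0,.03):print(onz('top',(116,180),z0),onz('side',(222,155),z0))
for z0 in(.1,.2,.3):print(z0,onz('top',(68,122),z0),onz('side',(222,88),z0))
```

```text
top [array([0.6034, 0.0891]), array([ 0.5792, -0.1297]), array([0.4588, 0.1535]), array([ 0.4442, -0.064 ])]
side [array([0.6049, 0.0924]), array([ 0.5804, -0.1273]), array([0.459 , 0.1573]), array([ 0.4447, -0.063 ])]
[[ 0.6028  0.0891]
 [ 0.5794 -0.1296]
 [ 0.4588  0.1554]
 [ 0.4448 -0.0641]] [-0.    0.22 -0.03 -0.06 -0.82 -0.01  0.04 -0.28 -0.24  0.63  0.04  0.63
  0.1   0.28  0.22  0.22 -0.07 -0.15  0.15]
bar 86.35164370956133 after1 44.11249806999109 after2 83.87346360188018
[ 0.57933868  0.35229725 -0.02      ] [ 0.60883702  0.45334873 -0.02      ]
[0.57583055 0.34494609 0.        ] [0.5949825  0.40646577 0.        ]
[0.57056836 0.33391937 0.03      ] [0.57420071 0.33614133 0.03      ]
0.1 [0.69841324 0.42666907 0.1       ] [0.7746575  0.97803127 0.1       ]
0.2 [0.6642752  0.37587968 0.2       ] [0.63980639 0.53130281 0.2       ]
0.3 [0.63013715 0.32509028 0.3       ] [0.50495527 0.08457435 0.3       ]
```

```bash
cat >> h.py <<'E'
LD,RD,LP,RP=map(np.array,((.6028,.0891),(.5794,-.1296),(.4588,.1554),(.4448,-.0641)))
def cur():
    s=readout.state();r=R.from_rotvec(s['eef_rot'])
    y=r.apply([0,1,0]);return np.array(s['position']),np.degrees(np.arctan2(y[1],y[0])),r,s
def rows(W,grip,nd=0):
    """W: list of (x,y,z,yaw of tool y in deg, direction mod nothing); vertical tool assumed"""
    p,_,r,s=cur();print('t',s['time'],'p',p.round(4),'yaw',round(_,2),'f',np.round(s['wrist_force'],1),'w',round(s['gripper_width'],4),s['grip_force'])
    for k,(x,y,z,a) in enumerate(W):
        d=np.round(r.inv().apply(np.array([x,y,z])-p)*1000,nd)
        a=np.radians(a);Y=np.array([np.cos(a),np.sin(a),0]);Z=np.array([0,0,-1.])
        g=R.from_matrix(np.c_[np.cross(Y,Z),Y,Z]);w=np.round((r.inv()*g).as_rotvec(degrees=True),1)
        p=p+r.apply(d/1000);r=r*R.from_rotvec(w,degrees=True)
        print([*map(float,d),*map(float,w),grip],',' if (k+1)%8 else '\n--')
    print('end',p)
E
python3 - <<'E'
from h import *
W=[];n=16
for k in range(1,n+1):
    t=k/n;az=1.349+(0.3266-1.349)*t;r=.6492+(.4844-.6492)*min(1,k/8)
    W.append((r*np.cos(az),r*np.sin(az),.217-.017*t,77.6+(-3.65-77.6)*t))
rows(W,100)
E
```

```text
t 0.1 p [0.1422 0.6335 0.2176] yaw 77.35 f [-0.4 -0.4 -0.4] w 0.0931 0.0
[-41.0, -22.0, 2.0, -0.1, 0.0, 4.8, 100] ,
[-39.0, -21.0, 1.0, -0.0, 0.0, 5.1, 100] ,
[-38.0, -20.0, 1.0, -0.0, 0.0, 5.1, 100] ,
[-38.0, -19.0, 1.0, -0.0, 0.0, 5.1, 100] ,
[-37.0, -19.0, 1.0, -0.0, 0.0, 5.0, 100] ,
[-36.0, -17.0, 1.0, -0.0, 0.0, 5.1, 100] ,
[-35.0, -17.0, 1.0, -0.0, 0.0, 5.1, 100] ,
[-34.0, -16.0, 1.0, -0.0, 0.0, 5.1, 100] 
--
[-30.0, 5.0, 1.0, -0.0, 0.0, 5.1, 100] ,
[-31.0, 5.0, 1.0, -0.0, 0.0, 5.0, 100] ,
[-30.0, 7.0, 2.0, -0.0, 0.0, 5.1, 100] ,
[-30.0, 7.0, 1.0, -0.0, 0.0, 5.1, 100] ,
[-30.0, 8.0, 1.0, -0.0, 0.0, 5.1, 100] ,
[-30.0, 9.0, 1.0, -0.0, 0.0, 5.0, 100] ,
[-29.0, 9.0, 1.0, -0.0, 0.0, 5.1, 100] ,
[-30.0, 10.0, 1.0, 0.0, 0.0, 5.1, 100] 
--
end [0.45860274 0.1550648  0.19991265]
```

{"fn": "apply_moves", "kwargs": {
  "commands": [
    [-41, -22, 2, 0, 0, 4.8, 100],
    [-39, -21, 1, 0, 0, 5.1, 100],
    [-38, -20, 1, 0, 0, 5.1, 100],
    [-38, -19, 1, 0, 0, 5.1, 100],
    [-37, -19, 1, 0, 0, 5, 100],
    [-36, -17, 1, 0, 0, 5.1, 100],
    [-35, -17, 1, 0, 0, 5.1, 100],
    [-34, -16, 1, 0, 0, 5.1, 100]
  ]
}}

```text
time: 0.9
position: [0.3253, 0.3588, 0.2093]
eef_rot: [1.409, 2.807, -0.001]
wrist_force: [0.6, 0.6, 0.6]
gripper_width: 0.0928
grip_force: 0.0
```

{"fn": "apply_moves", "kwargs": {
  "commands": [
    [-30, 5, 1, 0, 0, 5.1, 100],
    [-31, 5, 1, 0, 0, 5, 100],
    [-30, 7, 2, 0, 0, 5.1, 100],
    [-30, 7, 1, 0, 0, 5.1, 100],
    [-30, 8, 1, 0, 0, 5.1, 100],
    [-30, 9, 1, 0, 0, 5, 100],
    [-29, 9, 1, 0, 0, 5.1, 100],
    [-30, 10, 1, 0, 0, 5.1, 100]
  ]
}}

```text
time: 1.7
position: [0.459, 0.1548, 0.2004]
eef_rot: [-2.294, -2.146, 0.001]
wrist_force: [0.6, 0.0, 1.1]
gripper_width: 0.0933
grip_force: 0.0
```

{"fn": "apply_moves", "kwargs": {
  "commands": [
    [0, 0, 0, 0, 0, 0, 100],
    [0, 0, 0, 0, 0, 0, 100],
    [0, 0, 0, 0, 0, 0, 100]
  ]
}}

```text
time: 2.0
position: [0.4581, 0.1571, 0.2004]
eef_rot: [-2.287, -2.152, 0.001]
wrist_force: [0.9, 0.5, -0.4]
gripper_width: 0.0932
grip_force: 0.0
```

Run:
```python
from h import *
rows([(*LP,.2-.12*k/4,-3.65) for k in (1,2,3,4)]+[(*LP,.066,-3.65),(*LP,.058,-3.65)],100)
print(cur()[3]['eef_rot'],cur()[3]['qpos'])
```

```text
t 2.0 p [0.4581 0.1571 0.2004] yaw -3.49 f [ 0.9  0.5 -0.4] w 0.0932 0.0
[-2.0, 1.0, 30.0, -0.1, -0.0, 0.2, 100] ,
[0.0, -0.0, 30.0, 0.0, -0.0, -0.0, 100] ,
[0.0, -0.0, 30.0, 0.0, -0.0, -0.0, 100] ,
[0.0, -0.0, 30.0, 0.0, -0.0, -0.0, 100] ,
[0.0, -0.0, 14.0, 0.0, -0.0, -0.0, 100] ,
[0.0, -0.0, 8.0, 0.0, -0.0, -0.0, 100] ,
end [0.45898824 0.15512044 0.05837232]
[-2.28725327e+00 -2.15186861e+00  5.32136107e-04] [-0.67282424  0.40547119  0.41833124  1.92223916 -0.21466408  0.85791595
 -0.2041941 ]
```

{"fn": "apply_moves", "kwargs": {
  "commands": [
    [-1, 0, 30, 0, 0, 0, 100],
    [0, 0, 30, 0, 0, 0, 100],
    [0, 0, 30, 0, 0, 0, 100],
    [0, 0, 30, 0, 0, 0, 100],
    [0, 0, 14, 0, 0, 0, 100],
    [0, 0, 8, 0, 0, 0, 100],
    [0, 0, 0, 0, 0, 0, 100],
    [0, 0, 0, 0, 0, 0, 100]
  ]
}}

```text
time: 2.8
position: [0.459, 0.1554, 0.0592]
eef_rot: [2.29, 2.151, 0.002]
wrist_force: [0.2, -0.1, -0.0]
gripper_width: 0.0927
grip_force: 0.0
```

{"fn": "apply_moves", "kwargs": {
  "commands": [
    [0, 0, 0, 0, 0, 0, 40],
    [0, 0, 0, 0, 0, 0, 15],
    [0, 0, 0, 0, 0, 0, 10],
    [0, 0, 0, 0, 0, 0, 10],
    [0, 0, 0, 0, 0, 0, 10],
    [0, 0, 0, 0, 0, 0, 10],
    [0, 0, 0, 0, 0, 0, 10]
  ],
  "squeeze": 30
}}

```text
time: 3.5
position: [0.4587, 0.1547, 0.0586]
eef_rot: [2.291, 2.15, -0.0]
wrist_force: [-0.1, 0.3, -0.4]
gripper_width: 0.042
grip_force: 0.0
```

Run:
```python
from h import *
p,a,r,s=cur();print(s['time'],p.round(4),a,s['wrist_force'],s['ft_torque'],s['gripper_width'],s['grip_force'])
t=vision.snapshot('top');q=vision.snapshot('side')
A=cv2.resize(t[140:260,160:330],(510,360),interpolation=2);B=cv2.resize(q[110:260,170:310],(280,300),interpolation=2)
B=np.vstack([B,np.zeros((60,280,3),np.uint8)]);cv2.imwrite('pics/g1.png',np.hstack([A,B]))
```

```text
3.5 [0.4587 0.1547 0.0586] -3.651194092617757 [-0.09915516  0.33065908 -0.44637503] [-0.08384468  0.05057147 -0.04558543] 0.04200478544297682 0.0
```

View pics/g1.png

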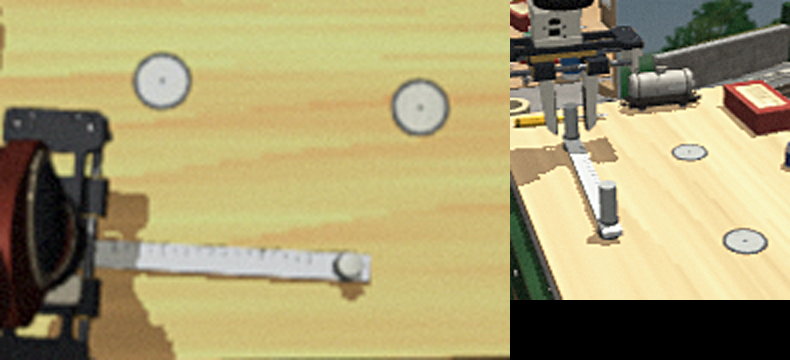

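The picture shows the fingers straddling the left post, still closing. The right post is unmoved, at about (348,265) in the crop.

{"fn": "apply_moves", "kwargs": {
  "commands": [
    [0, 0, 0, 0, 0, 0, 10],
    [0, 0, 0, 0, 0, 0, 10],
    [0, 0, 0, 0, 0, 0, 10],
    [0, 0, 0, 0, 0, 0, 10],
    [0, 0, 0, 0, 0, 0, 10],
    [0, 0, 0, 0, 0, 0, 10]
  ],
  "squeeze": 30
}}

```text
time: 4.2
position: [0.4589, 0.1547, 0.0586]
eef_rot: [2.291, 2.149, 0.0]
wrist_force: [-0.4, -0.1, -1.6]
gripper_width: 0.0196
grip_force: 30.0
```

```bash
cat >> h.py <<'E'
def swing(piv,post,deg,n,grip):
    # rigid rotation of tool about pivot by deg (ccw +), n rows
    p,a,r,s=cur();W=[]
    for k in range(1,n+1):
        th=np.radians(deg)*k/n;c,q=np.cos(th),np.sin(th);v=p[:2]-piv
        W.append((piv[0]+c*v[0]-q*v[1],piv[1]+q*v[0]+c*v[1],p[2],a+deg*k/n))
    rows(W,grip,1)
E
python3 - <<'E'
from h import *
swing(RP,LP,-42.24,24,5)
print(readout.state()['ft_torque'])
E
```

```text
t 4.2 p [0.4589 0.1547 0.0586] yaw -3.65 f [-0.4 -0.1 -1.6] w 0.0196 29.989440143108368
[-0.1, 6.7, 0.0, 0.0, 0.0, 1.8, 5] ,
[-0.1, 6.8, 0.0, 0.0, 0.0, 1.7, 5] ,
[-0.1, 6.7, 0.0, 0.0, 0.0, 1.8, 5] ,
[-0.1, 6.7, 0.0, 0.0, 0.0, 1.7, 5] ,
[-0.1, 6.8, 0.0, 0.0, -0.0, 1.8, 5] ,
[-0.1, 6.7, 0.0, 0.0, -0.0, 1.8, 5] ,
[-0.1, 6.7, 0.0, 0.0, -0.0, 1.7, 5] ,
[-0.2, 6.8, 0.0, 0.0, -0.0, 1.8, 5] 
--
[-0.1, 6.7, 0.0, 0.0, -0.0, 1.7, 5] ,
[-0.1, 6.7, 0.0, 0.0, -0.0, 1.8, 5] ,
[-0.1, 6.8, 0.0, 0.0, -0.0, 1.8, 5] ,
[-0.1, 6.7, 0.0, 0.0, -0.0, 1.7, 5] ,
[-0.1, 6.7, 0.0, 0.0, -0.0, 1.8, 5] ,
[-0.1, 6.8, 0.0, 0.0, -0.0, 1.7, 5] ,
[-0.1, 6.7, 0.0, 0.0, -0.0, 1.8, 5] ,
[-0.1, 6.7, 0.0, 0.0, -0.0, 1.8, 5] 
--
[-0.1, 6.8, 0.0, 0.0, -0.0, 1.7, 5] ,
[-0.1, 6.7, 0.0, 0.0, -0.0, 1.8, 5] ,
[-0.1, 6.8, 0.0, 0.0, -0.0, 1.7, 5] ,
[-0.1, 6.7, 0.0, 0.0, -0.0, 1.8, 5] ,
[-0.1, 6.7, 0.1, 0.0, -0.0, 1.8, 5] ,
[-0.2, 6.8, -0.0, 0.0, -0.0, 1.7, 5] ,
[-0.1, 6.7, -0.0, 0.0, -0.0, 1.8, 5] ,
[-0.1, 6.7, -0.0, 0.0, -0.0, 1.7, 5] 
--
end [0.60227521 0.0884228  0.05858366]
[-0.04155058 -0.12639161  0.06644194]
```

{"fn": "apply_moves", "kwargs": {
  "commands": [
    [-0.1, 6.7, 0, 0, 0, 1.76, 5],
    [-0.1, 6.7, 0, 0, 0, 1.76, 5],
    [-0.1, 6.8, 0, 0, 0, 1.76, 5],
    [-0.1, 6.7, 0, 0, 0, 1.76, 5],
    [-0.1, 6.7, 0, 0, 0, 1.76, 5],
    [-0.1, 6.8, 0, 0, 0, 1.76, 5],
    [-0.1, 6.7, 0, 0, 0, 1.76, 5],
    [-0.1, 6.7, 0, 0, 0, 1.76, 5]
  ],
  "squeeze": 40
}}

```text
time: 5.0
position: [0.5094, 0.1458, 0.0586]
eef_rot: [-2.535, -1.848, 0.006]
wrist_force: [-4.8, 1.1, 5.9]
gripper_width: 0.0194
grip_force: 40.0
```

Run:
```python
from h import *
p,a,r,s=cur();print(s['time'],p.round(4),a,s['wrist_force'],s['ft_torque'],s['gripper_width'],s['grip_force'])
t=vision.snapshot('top');q=vision.snapshot('side')
A=cv2.resize(t[150:250,170:310],(420,300),interpolation=2);B=cv2.resize(q[140:240,185:305],(360,300),interpolation=2)
cv2.imwrite('pics/g2.png',np.hstack([A,B]))
```

```text
5.0 [0.5094 0.1458 0.0586] -17.8028790241295 [-4.77248318  1.14411275  5.88783844] [0.28435088 1.25424415 0.08550854] 0.019378309183324123 39.998400807380676
```

View pics/g2.png

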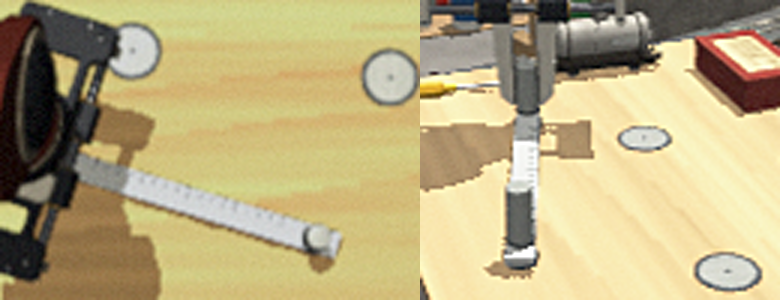

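The bar has swung about 14°, and the right post is still at about (276,228) in the full top image, within a pixel of its start. I'm continuing the swing.

{"fn": "apply_moves", "kwargs": {
  "commands": [
    [-0.1, 6.7, 0, 0, 0, 1.76, 5],
    [-0.1, 6.7, 0, 0, 0, 1.76, 5],
    [-0.1, 6.8, 0, 0, 0, 1.76, 5],
    [-0.1, 6.7, 0, 0, 0, 1.76, 5],
    [-0.1, 6.7, 0, 0, 0, 1.76, 5],
    [-0.1, 6.8, 0, 0, 0, 1.76, 5],
    [-0.1, 6.7, 0, 0, 0, 1.76, 5],
    [-0.1, 6.7, 0, 0, 0, 1.76, 5]
  ]
}}

```text
time: 5.9
position: [0.5609, 0.122, 0.0586]
eef_rot: [2.747, 1.524, 0.0]
wrist_force: [-3.9, 3.1, 4.2]
gripper_width: 0.0193
grip_force: 40.0
```

{"fn": "apply_moves", "kwargs": {
  "commands": [
    [-0.1, 6.7, 0, 0, 0, 1.76, 5],
    [-0.1, 6.7, 0, 0, 0, 1.76, 5],
    [-0.1, 6.8, 0, 0, 0, 1.76, 5],
    [-0.1, 6.7, 0, 0, 0, 1.76, 5],
    [-0.1, 6.7, 0, 0, 0, 1.76, 5],
    [-0.1, 6.8, 0, 0, 0, 1.76, 5],
    [-0.1, 6.7, 0, 0, 0, 1.76, 5],
    [-0.1, 6.7, 0, 0, 0, 1.76, 5]
  ]
}}

```text
time: 6.7
position: [0.6025, 0.0883, 0.0587]
eef_rot: [2.913, 1.176, 0.0]
wrist_force: [-2.4, 2.9, 2.9]
gripper_width: 0.0195
grip_force: 40.0
```

{"fn": "apply_moves", "kwargs": {
  "commands": [
    [0, 0, 0, 0, 0, 0, 5],
    [0, 0, 0, 0, 0, 0, 5]
  ]
}}

```text
time: 6.9
position: [0.6036, 0.0868, 0.0587]
eef_rot: [2.909, 1.176, 0.004]
wrist_force: [1.4, 0.0, 0.3]
gripper_width: 0.0194
grip_force: 40.0
```

Run:
```python
from h import *
p,a,r,s=cur();print(s['time'],p.round(4),a,s['wrist_force'],s['ft_torque'],s['gripper_width'],s['grip_force'])
t=vision.snapshot('top');q=vision.snapshot('side')
A=cv2.resize(t[145:245,180:300],(480,400),interpolation=2);B=cv2.resize(q[150:250,210:290],(320,400),interpolation=2)
cv2.imwrite('pics/g3.png',np.hstack([A,B]))
```

```text
6.9 [0.6036 0.0868 0.0587] -45.97878723734511 [1.41420735 0.04122091 0.25146031] [-0.15018658 -0.06561597 -0.06027271] 0.01944692068022791 39.99054551124573
```

View pics/g3.png

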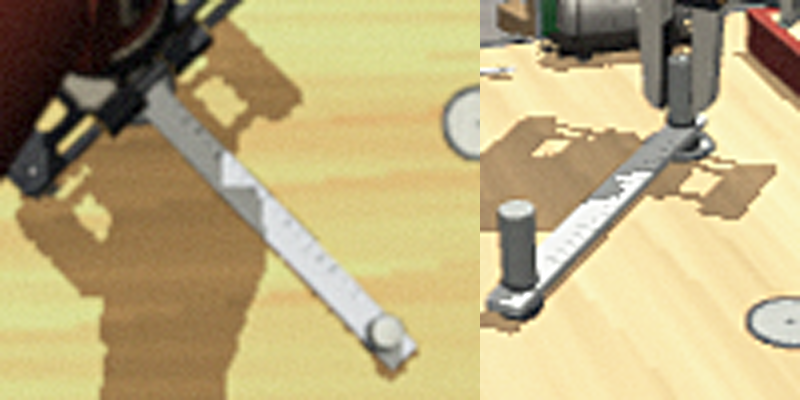

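The left foot now stands on the left disc. The right post is at about (276,228), where it began. I'm releasing and raising the arm.

{"fn": "apply_moves", "kwargs": {
  "commands": [
    [0, 0, 0, 0, 0, 0, 60],
    [0, 0, 0, 0, 0, 0, 60],
    [0, 0, 0, 0, 0, 0, 60],
    [0, 0, 0, 0, 0, 0, 60],
    [0, 0, 0, 0, 0, 0, 60],
    [0, 0, 0, 0, 0, 0, 60]
  ]
}}

```text
time: 7.6
position: [0.6019, 0.0887, 0.0587]
eef_rot: [-2.912, -1.18, 0.0]
wrist_force: [-0.1, -0.1, -0.2]
gripper_width: 0.0553
grip_force: 0.0
```

Run:
```python
from h import *
p,a,r,s=cur();W=[(p[0],p[1],.0587+z,a) for z in(.02,.055,.09,.12)]
n=8;e=np.array([.385,-.06])
for k in range(1,n+1): 
    t=k/n; W.append((p[0]+(.4448-p[0])*t,p[1]+(-.1041-p[1])*t,.18,a))
rows(W,60)
```

```text
t 7.6 p [0.6019 0.0887 0.0587] yaw -45.88 f [-0.1 -0.1 -0.2] w 0.0553 0.0
[-0.0, -0.0, -20.0, -0.0, 0.0, 0.0, 60] ,
[-0.0, -0.0, -35.0, -0.0, 0.0, 0.0, 60] ,
[-0.0, -0.0, -35.0, -0.0, 0.0, 0.0, 60] ,
[-0.0, -0.0, -30.0, -0.0, 0.0, 0.0, 60] ,
[-31.0, 4.0, -1.0, -0.0, 0.0, 0.0, 60] ,
[-31.0, 3.0, -0.0, -0.0, 0.0, 0.0, 60] ,
[-31.0, 4.0, -0.0, -0.0, 0.0, 0.0, 60] ,
[-31.0, 4.0, -0.0, -0.0, 0.0, 0.0, 60] 
--
[-30.0, 3.0, -0.0, -0.0, 0.0, 0.0, 60] ,
[-31.0, 4.0, -0.0, -0.0, 0.0, 0.0, 60] ,
[-31.0, 3.0, -0.0, -0.0, 0.0, 0.0, 60] ,
[-31.0, 4.0, -0.0, -0.0, 0.0, 0.0, 60] ,
end [ 0.44481038 -0.10402459  0.17968453]
```

{"fn": "apply_moves", "kwargs": {
  "commands": [
    [0, 0, -20, 0, 0, 0, 60],
    [0, 0, -35, 0, 0, 0, 60],
    [0, 0, -35, 0, 0, 0, 60],
    [0, 0, -30, 0, 0, 0, 60],
    [-31, 4, 0, 0, 0, 0, 60],
    [-31, 3, 0, 0, 0, 0, 60],
    [-31, 4, 0, 0, 0, 0, 60],
    [-31, 4, 0, 0, 0, 0, 60]
  ]
}}

```text
time: 8.4
position: [0.5225, -0.0092, 0.1788]
eef_rot: [2.911, 1.18, 0.0]
wrist_force: [1.3, 0.2, 0.1]
gripper_width: 0.0558
grip_force: 0.0
```

{"fn": "apply_moves", "kwargs": {
  "commands": [
    [-30, 3, 0, 0, 0, 0, 70],
    [-31, 4, 0, 0, 0, 0, 70],
    [-31, 3, 0, 0, 0, 0, 70],
    [-31, 4, 0, 0, 0, 0, 70]
  ]
}}

```text
time: 8.8
position: [0.4438, -0.1049, 0.1788]
eef_rot: [2.912, 1.18, 0.0]
wrist_force: [0.4, -0.4, -0.2]
gripper_width: 0.065
grip_force: 0.0
```

Run:
```python
from h import *
p,a,r,s=cur();print(s['time'],p.round(4),a)
t=vision.snapshot('top');q=vision.snapshot('side')
cv2.imwrite('pics/t4.png',t);cv2.imwrite('pics/s4.png',q)
A=cv2.resize(t[140:240,190:290],(400,400),interpolation=2);B=cv2.resize(q[140:240,200:300],(400,400),interpolation=2)
cv2.imwrite('pics/g4.png',np.hstack([A,B]))
```

```text
8.8 [ 0.4438 -0.1049  0.1788] -45.885027352526315
```

View pics/g4.png

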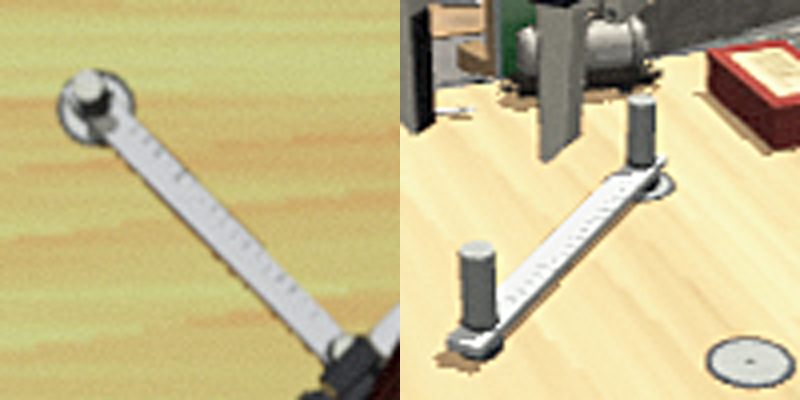

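Run:
```python
from h import *
print(onz('top',(211.1,160.1),.094),onz('side',(260.4,164.6),.094),onz('side',(218.9,201.6),.094), proj('top',[*LD,.094]),proj('side',[*LD,.094]),proj('side',[*RP,.094]),proj('top',[*RP,.094]))
```

```text
[0.6056463  0.08874835 0.094     ] [0.60472924 0.08806431 0.094     ] [ 0.44624652 -0.06219218  0.094     ] [[210.94332319 161.27602692]] [[259.5699597  164.55347007]] [[218.50697298 202.13149068]] [[276.65926239 227.53110982]]
```

Run:
```python
from h import *
p,a,r,s=cur();T=(.4452,-.0637)
W=[(p[0]+(T[0]-p[0])*k/3,p[1]+(T[1]-p[1])*k/3,.1788,a) for k in(1,2,3)]
W+=[(*T,z,a) for z in(.15,.12,.09,.068,.0587)]
rows(W,80)
```

```text
t 8.9 p [ 0.4418 -0.1078  0.1793] yaw -46.35 f [ 0.5  0.1 -0.1] w 0.0651 0.0
[11.0, -10.0, 0.0, 0.0, 0.1, -0.0, 80] ,
[11.0, -10.0, 0.0, 0.0, -0.0, 0.0, 80] ,
[11.0, -10.0, 0.0, 0.0, -0.0, 0.0, 80] ,
[-0.0, 0.0, 29.0, 0.0, -0.0, 0.0, 80] ,
[-0.0, 0.0, 30.0, 0.0, -0.0, 0.0, 80] ,
[-0.0, 0.0, 30.0, 0.0, -0.0, 0.0, 80] ,
[-0.0, 0.0, 22.0, 0.0, -0.0, 0.0, 80] ,
[-0.0, 0.0, 10.0, 0.0, -0.0, 0.0, 80] 
--
end [ 0.4450233  -0.06333523  0.05825603]
```

{"fn": "apply_moves", "kwargs": {
  "commands": [
    [9, -9, 0, 0, 0, 0, 80],
    [10, -10, 0, 0, 0, 0, 80],
    [9, -10, 0, 0, 0, 0, 80],
    [0, 0, 10, 0, 0, 0, 80],
    [0, 0, 10, 0, 0, 0, 80],
    [0, 0, 0, 0, 0, 0, 80]
  ]
}}

```text
time: 9.5
position: [0.4438, -0.0633, 0.157]
eef_rot: [-2.91, -1.18, 0.005]
wrist_force: [-0.9, -0.1, 0.3]
gripper_width: 0.0745
grip_force: 0.0
```

Run:
```python
from h import *
p,a,r,s=cur();T=(.4452,-.0637)
rows([(*T,z,a) for z in(.13,.10,.074,.0587)],80)
```

```text
t 9.5 p [ 0.4438 -0.0633  0.157 ] yaw -45.87 f [-0.9 -0.1  0.3] w 0.0745 0.0
[1.0, 1.0, 27.0, -0.1, 0.2, 0.0, 80] ,
[-0.0, 0.0, 30.0, -0.0, -0.0, 0.0, 80] ,
[-0.0, 0.0, 26.0, -0.0, -0.0, 0.0, 80] ,
[-0.0, 0.0, 15.0, -0.0, -0.0, 0.0, 80] ,
end [ 0.44509183 -0.06327898  0.05901812]
```

{"fn": "apply_moves", "kwargs": {
  "commands": [
    [1, 1, 27, 0, 0, 0, 80],
    [0, 0, 30, 0, 0, 0, 80],
    [0, 0, 26, 0, 0, 0, 80],
    [0, 0, 16, 0, 0, 0, 80],
    [0, 0, 0, 0, 0, 0, 60],
    [0, 0, 0, 0, 0, 0, 40],
    [0, 0, 0, 0, 0, 0, 5],
    [0, 0, 0, 0, 0, 0, 5]
  ],
  "squeeze": 20
}}

```text
time: 10.3
position: [0.4469, -0.064, 0.0605]
eef_rot: [2.911, 1.179, 0.003]
wrist_force: [0.2, 0.2, -0.2]
gripper_width: 0.0468
grip_force: 0.0
```

{"fn": "apply_moves", "kwargs": {
  "commands": [
    [0, 0, 0, 0, 0, 0, 5],
    [0, 0, 0, 0, 0, 0, 5],
    [0, 0, 0, 0, 0, 0, 5],
    [0, 0, 0, 0, 0, 0, 5],
    [0, 0, 0, 0, 0, 0, 5],
    [0, 0, 0, 0, 0, 0, 5],
    [0, 0, 0, 0, 0, 0, 5],
    [0, 0, 0, 0, 0, 0, 5]
  ],
  "squeeze": 40
}}

```text
time: 11.1
position: [0.4462, -0.0637, 0.0598]
eef_rot: [-2.911, -1.18, -0.0]
wrist_force: [-1.1, 0.8, 4.4]
gripper_width: 0.0197
grip_force: 40.0
```

Run:
```python
from h import *
print(cur()[3]['ft_torque'])
swing(np.array([.6035,.0887]),0,39.9,24,5)
```

```text
[0.17232656 0.27842662 0.00036684]
t 11.1 p [ 0.4462 -0.0637  0.0598] yaw -45.88 f [-1.1  0.8  4.4] w 0.0197 40.001147389411926
[0.1, 6.4, -0.0, -0.0, -0.0, -1.7, 5] ,
[0.1, 6.3, -0.0, -0.0, -0.0, -1.6, 5] ,
[0.1, 6.4, -0.0, -0.0, -0.0, -1.7, 5] ,
[0.1, 6.3, -0.0, -0.0, -0.0, -1.7, 5] ,
[0.0, 6.4, -0.0, -0.0, -0.0, -1.6, 5] ,
[0.1, 6.3, -0.0, -0.0, -0.0, -1.7, 5] ,
[0.1, 6.4, -0.0, -0.0, -0.0, -1.6, 5] ,
[0.1, 6.3, -0.0, -0.0, -0.0, -1.7, 5] 
--
[0.1, 6.4, -0.0, -0.0, -0.0, -1.7, 5] ,
[0.1, 6.3, -0.0, -0.0, -0.0, -1.6, 5] ,
[0.1, 6.4, -0.0, -0.0, -0.0, -1.7, 5] ,
[0.1, 6.3, -0.0, -0.0, -0.0, -1.7, 5] ,
[0.0, 6.4, -0.0, 0.0, -0.0, -1.6, 5] ,
[0.1, 6.4, -0.0, 0.0, -0.0, -1.7, 5] ,
[0.1, 6.3, -0.0, 0.0, -0.0, -1.6, 5] ,
[0.1, 6.4, -0.0, 0.0, -0.0, -1.7, 5] 
--
[0.1, 6.3, -0.0, 0.0, -0.0, -1.7, 5] ,
[0.1, 6.4, -0.0, 0.0, -0.0, -1.6, 5] ,
[0.1, 6.3, -0.0, 0.0, -0.0, -1.7, 5] ,
[0.1, 6.4, -0.0, 0.0, -0.0, -1.7, 5] ,
[0.1, 6.3, -0.0, 0.0, -0.0, -1.6, 5] ,
[0.0, 6.4, -0.0, 0.0, -0.0, -1.7, 5] ,
[0.1, 6.3, -0.0, 0.0, -0.0, -1.6, 5] ,
[0.1, 6.4, 0.0, 0.0, -0.0, -1.7, 5] 
--
end [ 0.58057976 -0.12912735  0.0598106 ]
```

{"fn": "apply_moves", "kwargs": {
  "commands": [
    [0.1, 6.4, 0, 0, 0, -1.66, 5],
    [0.1, 6.3, 0, 0, 0, -1.66, 5],
    [0.1, 6.4, 0, 0, 0, -1.66, 5],
    [0.1, 6.3, 0, 0, 0, -1.66, 5],
    [0, 6.4, 0, 0, 0, -1.66, 5],
    [0.1, 6.3, 0, 0, 0, -1.66, 5],
    [0.1, 6.4, 0, 0, 0, -1.66, 5],
    [0.1, 6.3, 0, 0, 0, -1.67, 5]
  ]
}}

```text
time: 11.9
position: [0.4788, -0.0917, 0.0599]
eef_rot: [-2.741, -1.502, 0.011]
wrist_force: [-10.0, 6.4, 20.5]
gripper_width: 0.0195
grip_force: 40.0
```

{"fn": "apply_moves", "kwargs": {
  "commands": [
    [0.1, 6.4, 0, 0, 0, -1.66, 5],
    [0.1, 6.3, 0, 0, 0, -1.66, 5],
    [0.1, 6.4, 0, 0, 0, -1.66, 5],
    [0.1, 6.3, 0, 0, 0, -1.66, 5],
    [0, 6.4, 0, 0, 0, -1.66, 5],
    [0.1, 6.4, 0, 0, 0, -1.66, 5],
    [0.1, 6.3, 0, 0, 0, -1.66, 5],
    [0.1, 6.4, 0, 0, 0, -1.67, 5]
  ]
}}

```text
time: 12.7
position: [0.5238, -0.1155, 0.0599]
eef_rot: [-2.55, -1.809, 0.012]
wrist_force: [-11.5, 4.0, 17.8]
gripper_width: 0.0196
grip_force: 40.0
```

Run:
```python
from h import *
p,a,r,s=cur();print(s['time'],p.round(4),a,s['wrist_force'])
t=vision.snapshot('top');q=vision.snapshot('side')
A=cv2.resize(t[140:240,190:290],(400,400),interpolation=2);B=cv2.resize(q[140:240,200:300],(400,400),interpolation=2)
cv2.imwrite('pics/g5.png',np.hstack([A,B]))
```

```text
12.7 [ 0.5238 -0.1155  0.0599] -19.299943076252315 [-11.45665013   4.04678003  17.79319083]
```

View pics/g5.png

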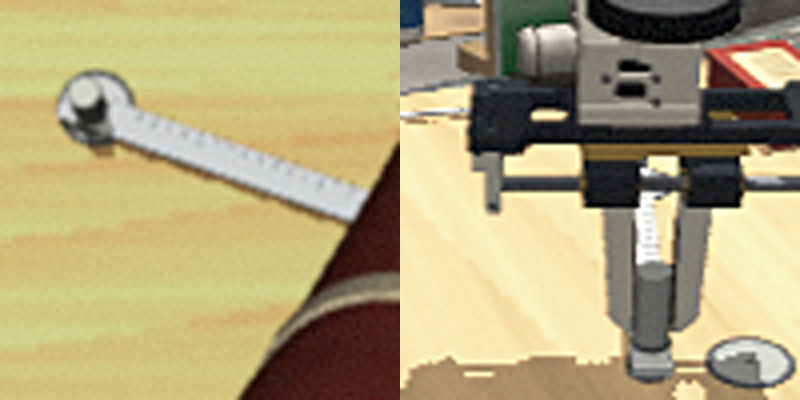

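```bash
cat >> h.py <<'E'
def track(n,ref,uv,im,h=5,s=9):
    k=8;u,v=map(int,np.round(uv));up=lambda a:cv2.resize(cv2.GaussianBlur(a,(0,0),.7),None,fx=k,fy=k,interpolation=cv2.INTER_CUBIC)
    T=up(ref[v-h:v+h+1,u-h:u+h+1]);S=up(im[v-h-s:v+h+s+1,u-h-s:u+h+s+1])
    m=cv2.matchTemplate(S,T,cv2.TM_CCOEFF_NORMED);_,c,_,l=cv2.minMaxLoc(m)
    return np.array([uv[0]+l[0]/k-s,uv[1]+l[1]/k-s]),round(c,3)
E
python3 - <<'E'
from h import *
ref=cv2.imread('pics/t4.png');im=vision.snapshot('top');cv2.imwrite('pics/t6.png',im)
for h in(3,4,5):
  uv,c=track('top',ref,(211.1,160.1),im,h);print(uv,c,onz('top',uv,.094)[:2])
# post top: bright-pixel map, both
for nme in (ref,im):
  print(cv2.cvtColor(nme,6)[153:178,200:226:1])if 0 else None
for I in(ref,im):
  g=cv2.cvtColor(I,6)[152:180,203:226]
  print('\n'.join(' '.join('%3d'%x for x in r) for r in g));print()
E
```

```text
[220.1 167.6] 0.819 [0.5873909  0.06739205]
[210.725 161.225] 0.78 [0.60292656 0.08961693]
[210.35  161.725] 0.833 [0.60172146 0.0904951 ]
194 198 198 196 196 197 196 191 195 196 198 196 195 192 196 193 194 198 194 203 199 193 196
196 201 193 197 199 198 195 197 192 196 195 196 197 198 193 201 194 198 194 198 199 198 196
196 198 197 201 194 199 197 199 197 199 201 195 199 202 197 197 196 197 199 196 196 195 202
198 201 196 196 200 194 200 198 195 199 195 195 195 196 195 195 191 196 198 198 198 201 199
192 195 196 196 194 197 190 197 196 197 194 196 202 197 200 199 195 198 193 192 197 196 194
189 191 192 191 187 193 190 189 202 192 164 146 150 168 177 189 196 193 194 195 193 190 193
192 188 191 192 189 190 193 197 203 199 180 137  91 115 125 135 171 193 195 195 194 191 188
192 194 191 187 172 177 200 204 206 204 207 181 143 158 132  98 117 165 187 199 193 192 194
197 196 193 162 145 171 203 206 207 203 209 196 174 176 194 163 130 111 160 198 202 197 198
195 198 178 151 171 186 199 200 207 209 212 205 170 147 209 207 183 129 124 180 198 196 197
198 198 181 184 196 191 204 207 204 204 2
[... 3491 characters left out ...]
  53  80 110 126 140 140 170 215 218 214 213 211 207 210
194 191 191 161 116  92 104  85  78  55  59  78 104 106 119 169 217 215 214 213 211 213 212
190 193 189 186 152 104 108  94 103  75  81  79  83  72  65 106 155 163 188 214 213 212 216
187 188 190 193 182 156 142 110 101  60  56  64  57  45  53  71  91 101 138 162 163 191 210
193 186 192 188 192 194 182 162 140  75  68  73  78  91  91 121 148 112 105 100 108 139 162
189 195 193 192 190 197 195 195 189 145 112 107 111 118 108 159 190 167 148 115 111 109 101
192 196 193 196 196 195 197 196 198 187 151 117 118 117 117 154 195 197 183 165 166 152 108
197 192 192 194 196 193 196 198 190 187 175 159 152 160 153 163 184 185 187 188 186 179 160
```

{"fn": "apply_moves", "kwargs": {
  "commands": [
    [0, 0, -0.5, 0, 0, 0, 5],
    [0, 0, -0.5, 0, 0, 0, 5],
    [0, 0, 0, 0, 0, 0, 5]
  ]
}}

```text
time: 13.15
position: [0.5301, -0.118, 0.06]
eef_rot: [-2.56, -1.819, 0.003]
wrist_force: [-1.3, -0.2, -2.5]
gripper_width: 0.0195
grip_force: 40.0
```

Run:
```python
from h import *
p,a,r,s=cur();print(s['time'],p.round(4),a,s['wrist_force'],s['ft_torque'],r.apply([0,0,1]),r.apply([0,1,0]))
ref=cv2.imread('pics/t6.png');im=vision.snapshot('top')
for h in(5,8):
  uv,c=track('top',ref,(210.4,161.8),im,h,5);print(uv,c,onz('top',uv,.094)[:2])
```

```text
13.15 [ 0.5301 -0.118   0.06  ] -19.231881715155307 [-1.291678   -0.16973956 -2.53978523] [0.00868882 0.33092426 0.27078317] [-1.98546835e-03 -7.85142995e-05 -9.99998026e-01] [ 0.94419162 -0.32939152 -0.0018488 ]
[210.4   161.925] 0.982 [0.60123678 0.09037362]
[210.4 161.8] 0.994 [0.60153926 0.09037569]
```

Run:
```python
from h import *
swing(np.array([.6016,.0902]),0,13.7,12,5)
```

```text
t 13.2 p [ 0.5303 -0.1181  0.0599] yaw -19.23 f [-0.5 -0.3 -3. ] w 0.0194 39.99920904636383
[0.1, 4.4, -0.0, -0.1, 0.0, -1.1, 5] ,
[0.0, 4.4, -0.0, 0.0, 0.0, -1.2, 5] ,
[0.1, 4.4, -0.0, 0.0, 0.0, -1.1, 5] ,
[0.1, 4.3, -0.0, 0.0, 0.0, -1.2, 5] ,
[0.1, 4.4, -0.0, 0.0, 0.0, -1.1, 5] ,
[0.0, 4.4, -0.0, -0.0, 0.0, -1.1, 5] ,
[0.1, 4.4, -0.0, -0.0, 0.0, -1.2, 5] ,
[0.1, 4.4, -0.0, -0.0, 0.0, -1.1, 5] 
--
[0.0, 4.4, -0.0, -0.0, 0.0, -1.2, 5] ,
[0.1, 4.4, -0.0, -0.0, 0.0, -1.1, 5] ,
[0.1, 4.3, -0.0, -0.0, 0.0, -1.2, 5] ,
[0.0, 4.4, -0.0, -0.0, 0.0, -1.1, 5] ,
end [ 0.58164493 -0.12908205  0.05992502]
```

{"fn": "apply_moves", "kwargs": {
  "commands": [
    [0.1, 4.4, 0, 0, 0, -1.14, 5],
    [0, 4.4, 0, 0, 0, -1.14, 5],
    [0.1, 4.4, 0, 0, 0, -1.14, 5],
    [0.1, 4.3, 0, 0, 0, -1.14, 5],
    [0.1, 4.4, 0, 0, 0, -1.14, 5],
    [0, 4.4, 0, 0, 0, -1.14, 5],
    [0.1, 4.4, 0, 0, 0, -1.14, 5],
    [0.1, 4.4, 0, 0, 0, -1.14, 5]
  ]
}}

```text
time: 14.0
position: [0.5656, -0.1271, 0.0607]
eef_rot: [2.408, 2.017, 0.0]
wrist_force: [0.3, 0.2, -2.7]
gripper_width: 0.0188
grip_force: 40.0
```

{"fn": "apply_moves", "kwargs": {
  "commands": [
    [0, 4.4, 0, 0, 0, -1.14, 5],
    [0.1, 4.4, 0, 0, 0, -1.14, 5],
    [0.1, 4, 0, 0, 0, -1.14, 5],
    [0, 3, 0, 0, 0, -1, 5],
    [0, 0, 0, 0, 0, 0, 5],
    [0, 0, 0, 0, 0, 0, 5],
    [0, 0, 0, 0, 0, 0, 5]
  ]
}}

```text
time: 14.7
position: [0.5806, -0.1291, 0.0607]
eef_rot: [2.331, 2.106, -0.0]
wrist_force: [0.2, -0.6, -1.6]
gripper_width: 0.0195
grip_force: 40.0
```

Run:
```python
from h import *
p,a,r,s=cur();print(s['time'],p.round(4),a,s['wrist_force'],s['ft_torque'])
ref=cv2.imread('pics/t6.png');im=vision.snapshot('top');cv2.imwrite('pics/t7.png',im)
for h in(3,4,5):
  uv,c=track('top',ref,(210.4,161.8),im,h,5);print(uv,c,onz('top',uv,.094)[:2])
```

```text
14.7 [ 0.5806 -0.1291  0.0607] -5.799672374534252 [ 0.16273337 -0.6118193  -1.59666252] [-0.34185337  0.0031604  -0.04826944]
[210.025 159.925] 0.572 [0.60608507 0.09129357]
[210.525 160.175] 0.692 [0.60547244 0.09010697]
[210.775 160.3  ] 0.86 [0.60516616 0.08951373]
```

{"fn": "apply_moves", "kwargs": {
  "commands": [
    [0, 0, 0.4, 0, 0, 0, 5],
    [0, 0, 0, 0, 0, 0, 60],
    [0, 0, 0, 0, 0, 0, 60],
    [0, 0, 0, 0, 0, 0, 60],
    [0, 0, 0, 0, 0, 0, 60],
    [0, 0, 0, 0, 0, 0, 60],
    [0, 0, 0, 0, 0, 0, 60],
    [0, 0, 0, 0, 0, 0, 60]
  ]
}}

```text
time: 15.55
position: [0.5807, -0.129, 0.0603]
eef_rot: [2.33, 2.107, -0.0]
wrist_force: [-0.4, -0.2, 0.1]
gripper_width: 0.0557
grip_force: 0.0
```

{"fn": "apply_moves", "kwargs": {
  "commands": [
    [0, 0, -15, 0, 0, 0, 60],
    [0, 0, -35, 0, 0, 0, 60],
    [0, 0, -35, 0, 0, 0, 60],
    [0, 0, -35, 0, 0, 0, 60],
    [-30, 0, 0, 0, 0, 0, 60],
    [-30, 0, 0, 0, 0, 0, 60],
    [-30, 0, 0, 0, 0, 0, 60],
    [-30, -5, 0, 0, 0, 0, 60]
  ]
}}

```text
time: 16.35
position: [0.5638, -0.2488, 0.1803]
eef_rot: [2.329, 2.107, 0.001]
wrist_force: [0.4, -0.3, -1.1]
gripper_width: 0.0558
grip_force: 0.0
```

{"fn": "apply_moves", "kwargs": {
  "commands": [
    [-30, -5, 0, 0, 0, 0, 60],
    [-30, -5, 0, 0, 0, 0, 60],
    [0, 0, 0, 0, 0, 0, 60]
  ]
}}

```text
time: 16.65
position: [0.5443, -0.3131, 0.1805]
eef_rot: [2.338, 2.095, -0.007]
wrist_force: [0.1, 0.0, 1.4]
gripper_width: 0.0559
grip_force: 0.0
```

Run:
```python
from h import *
p,a,r,s=cur();print(s['time'],p.round(4),a)
t=vision.snapshot('top');q=vision.snapshot('side')
cv2.imwrite('pics/t8.png',t);cv2.imwrite('pics/s8.png',q)
L=cv2.resize(t[145:195,195:325],(780,300),interpolation=2);B=cv2.resize(q[150:250,200:330],(390,300),interpolation=2)
cv2.imwrite('pics/g8.png',np.vstack([L,np.hstack([B,np.zeros((300,390,3),np.uint8)])]))
```

```text
16.65 [ 0.5443 -0.3131  0.1805] -6.285111399991469
```

View pics/g8.png

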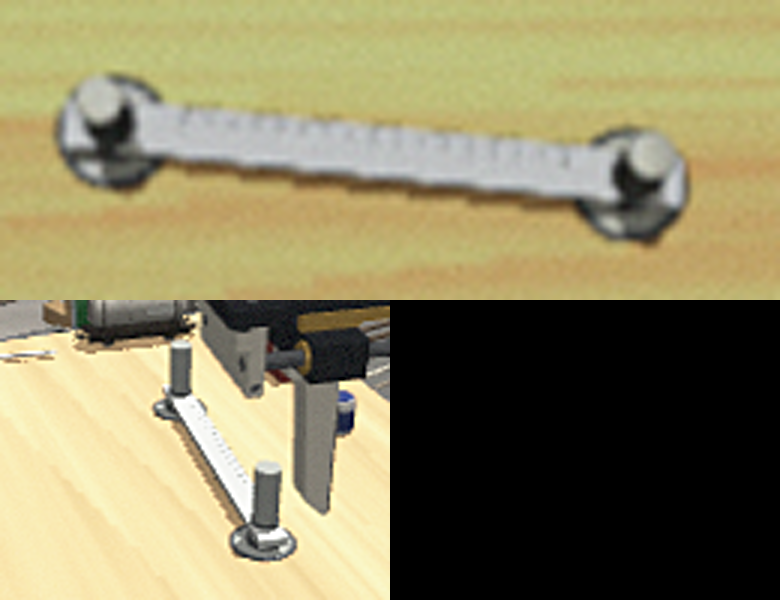

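Run:
```python
from h import *
for n,l in(('top',((211.4,161.25),(303.4,170.4))),('side',((260,165.3),(288.7,205)))):
    for uv,D in zip(l,(LD,RD)): P=onz(n,uv,.094)[:2];print(n,P.round(4),((P-D)*1000).round(1),proj(n,[*D,.094]))
```

```text
top [0.6029 0.088 ] [ 0.1 -1.1] [[210.94332319 161.27602692]]
top [ 0.5794 -0.1301] [-0.  -0.5] [[303.19251035 170.39260363]]
side [0.602  0.0842] [-0.8 -4.9] [[259.5699597  164.55347007]]
side [ 0.5799 -0.1278] [0.5 1.8] [[288.85861445 205.43712561]]
```

Both feet measure within about 2 mm of their disc centres in the top view: left post top at (211.4,161.3), right at (303.4,170.4). The gripper is clear, so I'm handing in.

```bash
python3 -c "
from rig import ctrl
print(ctrl.finish_job())"
```

```text
the job is handed in; nothing more can be done
None
```

The straightedge was walked onto both discs in the order asked, let go and handed in at about 17 s; the top camera puts both feet within about 2 mm of centre, though the coarser side view read the left foot about 5 mm off, and the left post's top shifted 3–4 mm during the second swing (tilt or a small slip, I couldn't tell) before settling back.

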